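# Load the marking pallet with turned shafts in serial order

## Task

Load the four turned shafts from the grey parts rack onto the laser's marking pallet, keeping their order so that the serial numbers come out right: the shaft nearest the rack's pull handle goes into the nest nearest the pallet's datum stop, the next one into the next nest, and so on. Lay each shaft level in both Vs of its nest, centred along its length to within about a centimetre, either way round, and do not drop any onto the bench.

Things in the scene. Friction and masses are not known exactly. Their poses are not given: they have to be found in the camera images.
- shaft_plain: Turned steel shaft lying in its rack cradle, 128 mm long, 20 mm diameter where the V supports hold it. Origin: middle of its length, on its axis, 46 mm above the bench; own y along the shaft. Plain cylinder, 20 mm from end to end; about 0.31 kg.
- shaft_flange: Turned steel shaft lying in its rack cradle, 128 mm long, 20 mm diameter where the V supports hold it. Origin: middle of its length, on its axis, 46 mm above the bench; own y along the shaft. A 36 mm diameter, 9 mm thick flange on its +y end only; 20 mm wide at the middle; about 0.36 kg.
- shaft_collar: Turned steel shaft lying in its rack cradle, 128 mm long, 20 mm diameter where the V supports hold it. Origin: middle of its length, on its axis, 46 mm above the bench; own y along the shaft. A 30 mm diameter, 28 mm long collar around its middle (a grasp there is 30 mm wide); about 0.38 kg.
- shaft_necked: Turned steel shaft lying in its rack cradle, 128 mm long, 20 mm diameter where the V supports hold it. Origin: middle of its length, on its axis, 46 mm above the bench; own y along the shaft. Necked down to 11 mm diameter for the last 16 mm at both ends; 20 mm wide at the middle; about 0.26 kg.
- cradle_a: Black cradle fixed on the grey rack; four alike in a row, 70 mm apart; this one, wherever in the row, holds shaft_plain at the start. Two V supports, 12 mm thick, tops 50 mm above the bench, 34 mm either side of the middle, 56 mm free between them, on a foot 44 x 92 x 5 mm. Origin: centre of its underside, 15 mm above the bench, 31 mm below the shaft's axis; x along the row, y along the shaft.
- cradle_b: Black cradle fixed on the grey rack; four alike in a row, 70 mm apart; this one, wherever in the row, holds shaft_flange at the start. Two V supports, 12 mm thick, tops 50 mm above the bench, 34 mm either side of the middle, 56 mm free between them, on a foot 44 x 92 x 5 mm. Origin: centre of its underside, 15 mm above the bench, 31 mm below the shaft's axis; x along the row, y along the shaft.
- cradle_c: Black cradle fixed on the grey rack; four alike in a row, 70 mm apart; this one, wherever in the row, holds shaft_collar at the start. Two V supports, 12 mm thick, tops 50 mm above the bench, 34 mm either side of the middle, 56 mm free between them, on a foot 44 x 92 x 5 mm. Origin: centre of its underside, 15 mm above the bench, 31 mm below the shaft's axis; x along the row, y along the shaft.
- cradle_d: Black cradle fixed on the grey rack; four alike in a row, 70 mm apart; this one, wherever in the row, holds shaft_necked at the start. Two V supports, 12 mm thick, tops 50 mm above the bench, 34 mm either side of the middle, 56 mm free between them, on a foot 44 x 92 x 5 mm. Origin: centre of its underside, 15 mm above the bench, 31 mm below the shaft's axis; x along the row, y along the shaft.
- handle: Steel pull handle at one end of the rack (near or far, as it lies; the other end has a low flat plate): upright loop with a black 16 mm grip, 90 mm wide, top 75 mm above the bench. Origin: centre of its foot, 15 mm above the bench, in line with the row; the cradles' centres lie 63, 133, 203 and 273 mm from it. Rack board 370 x 120 mm, top 15 mm above the bench (edges 21).
- pallet: Drilled aluminium plate 380 x 160 x 15 mm, fixed. Origin: centre of its underside; x along the row to the datum stop, a dark steel bar 22 x 110 mm at x 173 mm, 51 mm high. Four nests at x 105, 35, -35, -105 mm, y 0: pairs of steel Vs like the cradles', tops 50 mm high, mouths 36 mm; a seated shaft lies along y with its axis 46 mm up. The Vs centre a shaft let down within 10 mm.
Mind the look-alikes: they are no part of the job. Leave any brown look-alike of the shaft_necked alone. Leave any red look-alike of the shaft_collar alone.

How it is judged:
By the outcome, as a careful person would: the job done as asked, in the order asked, and still so for the second after the job is handed in, with the robot touching nothing.
It also fails if it takes over 104 s, if anything falls off the work surface, if the arm or the gripper's body presses on something with over 40 N, if the wrist force passes 120 N, or if a joint passes its speed limit or range.

## Robot

A 6-joint arm with a two-finger parallel gripper is mounted at the origin on the work surface. World frame = base frame: x ahead of the robot, y to its left, z up, the work surface at z = 0. Lengths are in mm, angles in rad, forces in N, time in s.
With the tool pointing down it reaches from about 250 to 850 mm from the base axis. Payload 12.5 kg.
Tool frame: the origin (TCP) lies between the finger pads; the fingertips stand 25 mm ahead of it and the grasp point (between the pads) lies 6 mm ahead of it (env.nose_length is the distance from the TCP to the fingertips, in mm); z points along the fingers, y is the line along which they close (so a half turn about z gives the same grasp; the last joint's range is limited). The gripper opens to 93 mm and grips with 3 to 60 N. Pads are 15 mm wide; open, the fingers measure 128 mm over their backs; the gripper's body (75 mm by 188 mm) begins 65 mm behind the grasp point.
Start: joints at [-1.328, 0.351, 1.652, -0, 1.139, -0.085], TCP at [177.097, -520.693, 243.633] pointing down, gripper open.
Joint ranges: [-2.75, 2.75], [-0.79, 2.1], [0.01, 2.65], [-1.57, 4.71], [0.07, 3.14], [-2.87, 2.87]. Speed limits (rad/s): [2.22, 2.22, 2.79, 3.14, 3.14, 3.14].

## Interface

Orientations are given as a 3x3 rotation matrix whose columns are the frame's x, y, z axes.
In Python, from rig import env gives the robot as it stands. Calls block until the motion is done:
- env.move_pose(position, orientation): joint-space move of the TCP to a pose.
- env.movel(position, rot=None, feed=150): straight line of the TCP; rot=None keeps the orientation; feed is the mean speed in mm/s.
- env.goto_joints(angles): joint-space move.
- env.gripper_to(opening, newtons=None): finger opening in mm; newtons is the grip in N (None keeps the last); returns when the fingers have stopped.
- env.dwell(seconds).
- env.solve_ik(position, orientation): joint angles nearest the present ones, or None.
- env.get_state(): the state.
- env.snapshot(name): name is "scene" or "side" or "wrist"; returns a dict with "frame" (480x640x3 uint8, red, green, blue), "vertical_fov" (degrees; the focal length in pixels is half the picture's height over the tangent of half this angle, whatever the lens; pixels are square), "cx", "cy" (the principal point, pixels), "eye" and "rotation" of the camera in the world; the wrist camera has in their place "T_tool_cam" (4x4, takes a point from camera to tool coordinates, whose origin is the TCP and whose axes are the flange's). Camera axes: x right, y down, z forward; pixel columns grow to the right and rows downward; lengths in mm; the calibration is good to about 2 mm. A picture is of the moment at which its call begins: read the wrist's pose just before it. There is no depth.
A pose or a line that the arm cannot do raises env.PlanningError and nothing moves.
- env.sign_off(): hands the job in; it is judged then, once.
The state is a dict: "t": time; "qpos": joint angles; "qvel": joint speeds; "joint_efforts": joint torques, N m; "ee_pos": TCP position; "ee_rot": TCP orientation; "contact_force": force on the tool from outside, world axes, zero at the start; "wrist_torque": the same for the moment, N m; "gripper_width": finger opening in mm; "gripper_force": force on a finger pad.
Only numpy, scipy, OpenCV 4.12 (cv2) and the standard library are available. Lean on these libraries where they do the work, as an engineer would, in place of code of your own. Each camera call takes 0.05 s, during which the arm holds its last target. There are 200 camera calls.

## Working session

There is one attempt and no reset: what is moved stays moved. The work goes in short steps, each a Python script; the robot and the scene stay as the last script left them, time stands still between calls to the robot, and variables do not carry over. Pictures are saved under pics/ and viewed, at most 14 in all, crops included, and the job is handed in when it is done.

```bash
mkdir -p pics; ls; python3 - <<'E'
from rig import env
import cv2,json
for n in("scene","side"):
    s=env.snapshot(n); cv2.imwrite(f"pics/{n}0.png",s["frame"][:,:,::-1])
    print(n,{k:(v.tolist() if hasattr(v,'tolist') else v) for k,v in s.items() if k!="frame"})
s=env.snapshot("wrist");cv2.imwrite("pics/wrist0.png",s["frame"][:,:,::-1])
print({k:(v.tolist() if hasattr(v,'tolist') else v) for k,v in s.items() if k!="frame"})
print(env.get_state()["ee_rot"],env.get_state()["t"])
E
```

```text
pics
scene {'vertical_fov': 44.23568111718291, 'cx': 315.27004809076675, 'cy': 237.5740329152675, 'eye': [1292.0055774637328, 227.46373938624416, 859.0729761614937], 'rotation': [[-0.13400486033145242, 0.7034031177797749, -0.6980449493444102], [0.9909544813307375, 0.08999337180315423, -0.09955103697113457], [-0.007205091122040219, -0.705071093528299, -0.7091000209651185]]}
side {'vertical_fov': 54.16174879365441, 'cx': 315.1926461934953, 'cy': 238.35096253408963, 'eye': [42.46161237332402, 556.0676251986448, 693.6187000284458], 'rotation': [[-0.7000601331875806, -0.5211224884482719, 0.4882081133644415], [-0.7140838491901225, 0.5106417983467404, -0.4788832948715429], [0.0002573853238782736, -0.683868631986208, -0.729605117812442]]}
{'vertical_fov': 70.30177608968515, 'cx': 318.11741774881204, 'cy': 236.77973702639062, 'T_tool_cam': [[0.00014227267101782804, -0.9613789171388648, -0.27522819157816625, 76.05645812643158], [0.9999998343408496, -1.6728551333693377e-05, 0.0005753593885411427, 0.1370626179978407], [-0.0005577425548527274, -0.2752282278420153, 0.9613787554976363, -140.9278152972247], [0.0, 0.0, 0.0, 1.0]]}
[[ 9.46752587e-01  3.21961951e-01 -2.01273067e-04]
 [ 3.21962005e-01 -9.46752230e-01  8.26129812e-04]
 [ 7.54266407e-05 -8.46942817e-04 -9.99999638e-01]] 0.15
```

View pics/scene0.png

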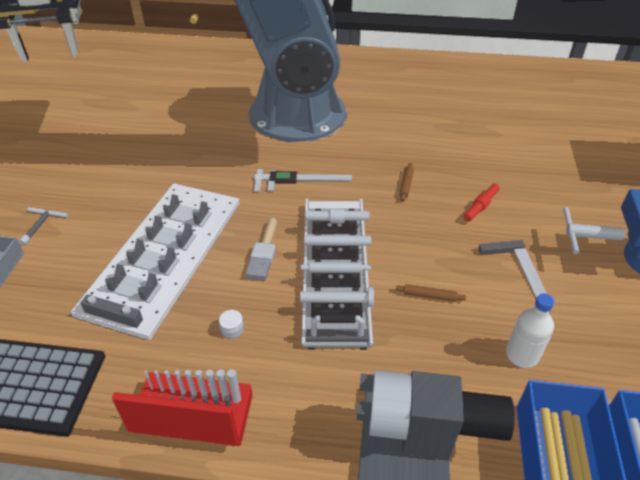

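View pics/side0.png

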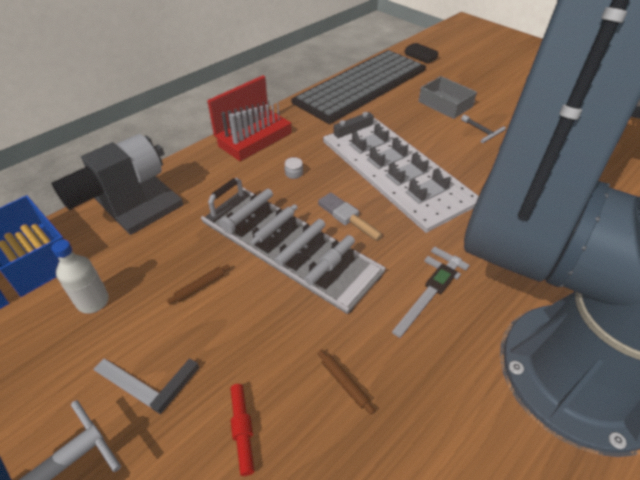

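The scene view shows the rack, with its handle at the near end (337,325). The shafts from the handle are flange (337,297), two slim ones (335,267) and (337,241), then collar (337,215). The pallet's plate corners are (175,186), (240,197), (148,330) and (77,313), and its datum stop is at (113,308), the same end as the handle. I'll get coarse positions from these and then look from the wrist camera.

```bash
cat > h.py <<'E'
import numpy as np, cv2
from rig import env
def cam(s, st=None):
    f=240/np.tan(np.radians(s["vertical_fov"])/2)
    if "eye" in s: return f,s["cx"],s["cy"],np.array(s["eye"]),np.array(s["rotation"])
    T=np.array(s["T_tool_cam"]); R=np.array(st["ee_rot"])
    return f,s["cx"],s["cy"],np.array(st["ee_pos"])+R@T[:3,3],R@T[:3,:3]
def ray(c,px,z):
    f,cx,cy,e,R=c
    d=R@np.array([(px[0]-cx)/f,(px[1]-cy)/f,1.])
    return e+d*(z-e[2])/d[2]
def proj(c,P):
    f,cx,cy,e,R=c; v=R.T@(np.array(P)-e); return np.array([cx+f*v[0]/v[2],cy+f*v[1]/v[2]])
def down(a): # tool y (closing line) at world angle a
    y=np.array([np.cos(a),np.sin(a),0]); z=np.array([0,0,-1.]); return np.column_stack([np.cross(y,z),y,z])
def shot(name):
    st=env.get_state(); s=env.snapshot("wrist"); cv2.imwrite(f"pics/{name}.png",s["frame"][:,:,::-1]); return s["frame"],cam(s,st)
E
python3 - <<'E'
from h import *
c=cam(env.snapshot("scene"))
for n,p,z in [("pal",(175,186),15),("pal",(240,197),15),("pal",(148,330),15),("pal",(77,313),15),("rack",(305,201),21),("rack",(365,202),21),("rack",(370,345),21),("rack",(307,347),21),("sh",(337,297),46),("sh",(335,267),46),("sh",(337,241),46),("sh",(337,215),46)]:
    print(n,ray(c,p,z).round())
E
```

```text
pal [ 341. -221.   15.]
pal [359. -69.  15.]
pal [ 724. -151.   15.]
pal [ 705. -290.   15.]
rack [361.  73.  21.]
rack [348. 200.  21.]
rack [709. 236.  21.]
rack [727. 131.  21.]
sh [633. 171.  46.]
sh [563. 160.  46.]
sh [496. 156.  46.]
sh [422. 148.  46.]
```

```bash
python3 - <<'E'
from h import *
for n,ctr,a in [("pal",(532,-183),np.radians(-11.6)),("rack",(536,160),np.radians(7))]:
    R=down(a); p=np.array([*ctr,250.])-76*R[:,0]
    best=None
    for aa in (a,a+np.pi):
        R=down(aa); p=np.array([*ctr,250.])-76*R[:,0]
        q=env.solve_ik(p,R); print(n,aa,None if q is None else np.round(q,2))
        if q is not None and (best is None or abs(q[5])<abs(best[2][5])): best=(p,R,q)
    env.goto_joints(best[2]); env.dwell(.2)
    im,c=shot("w_"+n); np.save(n+"_cam.npy",np.array(list(c),dtype=object),allow_pickle=True)
    st=env.get_state(); print(st["t"],st["ee_pos"],np.round(st["qpos"],2))
E
```

```text
pal -0.20245819323134223 [-0.54  0.39  1.57 -0.    1.18 -0.34]
pal 2.939134460358451 None
2.0333 [ 516.4230195  -258.00006249  250.03619625] [-0.54  0.39  1.57 -0.    1.18 -0.34]
rack 0.12217304763960307 [ 0.07  0.35  1.64 -0.    1.15 -0.05]
rack 3.263765701229396 None
3.575 [545.40342573  83.84961497 249.95462792] [ 0.07  0.35  1.64 -0.    1.15 -0.05]
```

View pics/w_pal.png

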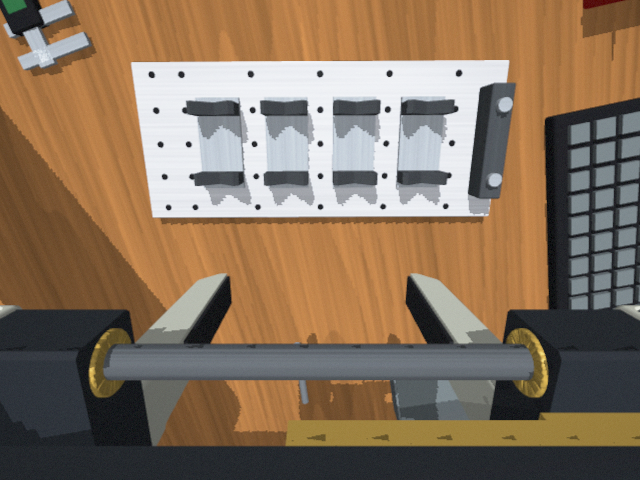

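View pics/w_rack.png

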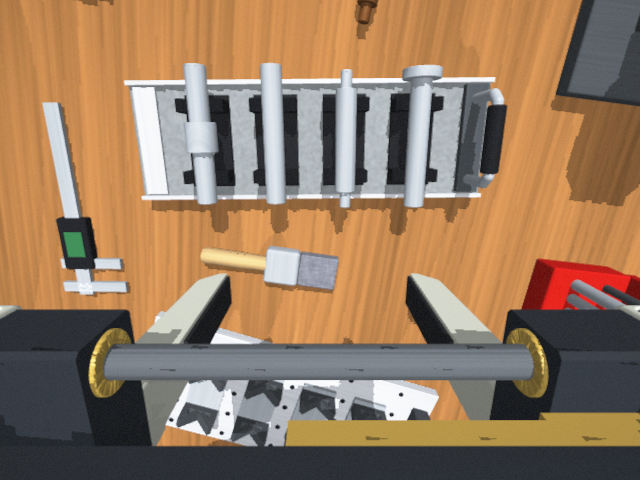

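The pallet view shows plate corners at about (132,62), (509,60), (491,216) and (153,217), with the datum stop on the right at (490,140). The rack view shows, left to right: collar (200,134), plain (273,133), necked (346,138), flange (418,137), then the handle at (492,138). Next is the fit.

```bash
cat > fit.py <<'E'
from h import *
def fit2(model,pts):  # rigid 2D fit
    m,p=np.array(model,float),np.array(pts,float)[:,:2]; mc,pc=m.mean(0),p.mean(0)
    U,_,Vt=np.linalg.svd((m-mc).T@(p-pc)); R=(U@Vt).T
    if np.linalg.det(R)<0: Vt[-1]*=-1; R=(U@Vt).T
    t=pc-R@mc; return R,t,np.round(p-(m@R.T+t),1)
cp=np.load("pal_cam.npy",allow_pickle=True); cr=np.load("rack_cam.npy",allow_pickle=True)
def sub(n,pts):
    g=cv2.imread(f"pics/{n}.png",0); p=np.array(pts,np.float32).reshape(-1,1,2)
    return cv2.cornerSubPix(g,p,(4,4),(-1,-1),(3,30,.01)).reshape(-1,2)
# model x toward stop/handle; image-up = tool +x = model +y
pc=sub("w_pal",[(132,62),(509,60),(491,216),(153,217)])
Rp,tp,rp=fit2([(-190,80),(190,80),(190,-80),(-190,-80)],[ray(cp,p,15) for p in pc])
rc=sub("w_rack",[(125,82),(495,78),(480,194),(143,198)])
Rb,tb,rb=fit2([(-185,60),(185,60),(185,-60),(-185,-60)],[ray(cr,p,21) for p in rc])
ends=[((423,68),(414,206)),((346,70),(345,207)),((271,63),(276,203)),((195,64),(206,204))]
E=[[ray(cr,p,46) for p in e] for e in ends]
mid=np.array([(a+b)/2 for a,b in E])
Rs,ts,rs=fit2([(105,0),(35,0),(-35,0),(-105,0)],mid)
ang=lambda R:np.degrees(np.arctan2(R[1,0],R[0,0])).round(2)
if __name__=="__main__":
    print("pal",pc.round(),tp.round(1),ang(Rp),rp.tolist())
    vt=[ray(cp,p,50)for p in [(213,106),(219,177),(428,106),(423,177)]]
    print("V tops in pallet",[(Rp.T@(v[:2]-tp)).round(1).tolist() for v in vt])
    print("rack",rc.round(),tb.round(1),ang(Rb),rb.tolist())
    print("shafts",mid.round(1).tolist(),ts.round(1),ang(Rs),rs.tolist())
    print("in rack",[(Rb.T@(m[:2]-tb)).round(1).tolist() for m in mid])
    for a,b in E: print(np.linalg.norm(a-b).round(1),np.degrees(np.arctan2(*(a-b)[[1,0]])).round(1)-90)
E
python3 fit.py
```

```text
pal [[131.  62.]
 [509.  60.]
 [491. 216.]
 [152. 217.]] [ 533.3 -188.2] -11.37 [[0.2, -0.4], [-2.0, -0.2], [1.8, -0.5], [-0.0, 1.1]]
V tops in pallet [[-101.0, 34.6], [-101.1, -31.3], [100.5, 33.5], [101.1, -32.4]]
rack [[123.  82.]
 [495.  78.]
 [481. 195.]
 [140. 197.]] [527.4 156.9] 7.39 [[-0.4, -2.2], [0.9, -1.6], [0.8, 1.8], [-1.3, 2.0]]
shafts [[632.9, 169.5, 46.0], [562.7, 159.7, 46.0], [492.7, 156.2, 46.0], [422.6, 146.7, 46.0]] [527.7 158. ] 5.86 [[0.7, 0.8], [0.2, -2.0], [-0.2, 1.7], [-0.7, -0.6]]
in rack [[106.2, -1.0], [35.3, -1.8], [-34.5, 3.8], [-105.3, 3.4]]
129.0 7.700000000000003
128.4 7.799999999999997
130.1 7.0
130.3 6.200000000000003
```

```bash
cat > job.py <<'E'
from fit import *
Ra,Pa=down(np.radians(7.2)),down(np.radians(-11.37))
def F(): return np.linalg.norm(env.get_state()["contact_force"]).round(1)
def carry(i,dy=0):
    g=mid[i]; n=tp+Rp@np.array([105-70*i,0])
    env.gripper_to(56)
    env.move_pose([g[0],g[1],150],Ra)
    env.movel([g[0],g[1],85],feed=200); env.movel([g[0],g[1],52],feed=80)
    f0=F(); env.gripper_to(0,30)
    s=env.get_state(); print(i,"grip",s["gripper_width"],s["gripper_force"],"F",f0,F())
    env.movel([g[0],g[1],170],feed=150); print("held",env.get_state()["gripper_width"],F())
    env.move_pose([n[0],n[1],170],Pa)
    env.movel([n[0],n[1],75],feed=150); env.movel([n[0],n[1],53],feed=40)
    print("placed",F()); env.gripper_to(56); env.dwell(.2)
    env.movel([n[0],n[1],150],feed=150); print("t",env.get_state()["t"])
E
python3 - <<'E'
from job import *
carry(0)
R=Pa;p=np.array([*tp,250.])-76*R[:,0]
env.move_pose(p,R); env.dwell(.2); shot("p1"); print(env.get_state()["t"])
E
```

```text
0 grip 19.400848470364913 30.00040501356125 F 1.1 7.1
held 19.059676228085195 3.6
placed 3.7
t 12.3583
13.3
```

View pics/p1.png

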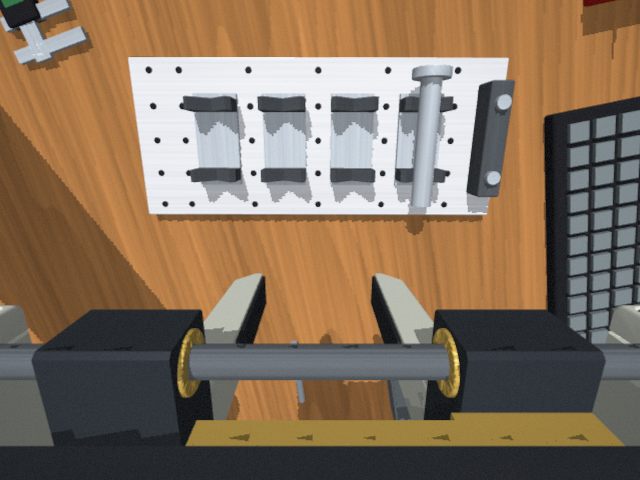

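The flange shaft lies in nest 1, running (432,68) to (421,209) over the Vs at (428,104) and (423,175). I'll check this numerically and carry the rest, since it looks seated.

```bash
python3 - <<'E'
from job import *
st=env.get_state(); c=cam(env.snapshot("wrist"),st)
for p in [(432,68),(421,209)]: print((Rp.T@(ray(c,p,46)[:2]-tp)).round(1))
for i in (1,2,3): carry(i)
p=np.array([*tp,250.])-76*Pa[:,0]
env.move_pose(p,Pa); env.dwell(.2); shot("p2")
s=env.snapshot("scene"); cv2.imwrite("pics/s2.png",cv2.resize(s["frame"][150:360,50:400,::-1],None,fx=2.2,fy=2.2)); print(env.get_state()["t"])
E
```

```text
[104.2  63.8]
[105.2 -67.8]
1 grip 19.35706234222564 29.99962717294693 F 0.5 1.0
held 19.14210095703526 2.3
placed 2.4
t 22.425
2 grip 19.256653148256763 29.99988466501236 F 0.4 2.1
held 19.543124346435288 2.6
placed 3.5
t 31.1833
3 grip 29.392275791705885 29.998436272144318 F 0.8 3.1
held 29.085469070836023 2.7
placed 2.9
t 39.525
40.5167
```

View pics/p2.png

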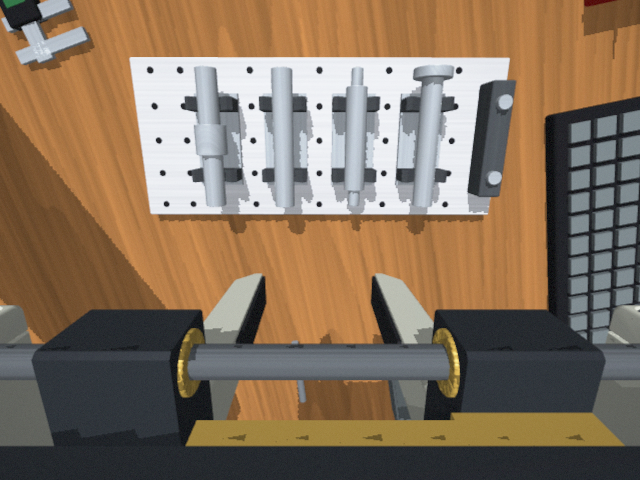

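View pics/s2.png

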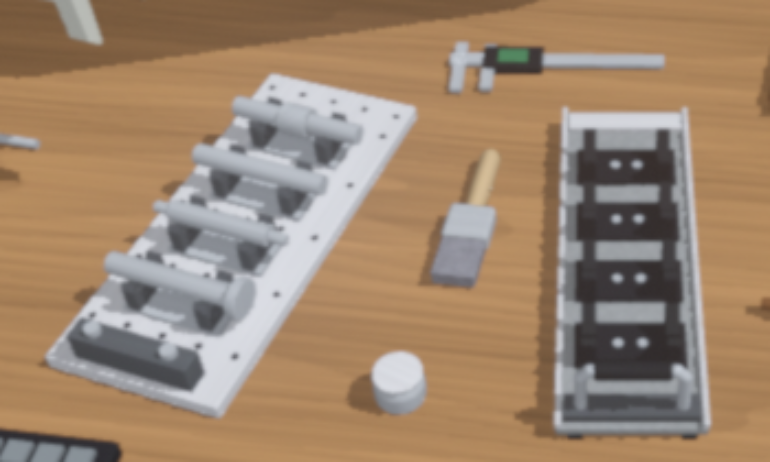

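The wrist view shows all four shafts in the right order over their Vs, collar, plain, necked and flange up to the stop. The scene crop shows them level and the rack empty. One numeric check of pose and centring, then hand in.

```bash
python3 - <<'E'
from job import *
st=env.get_state(); c=cam(env.snapshot("wrist"),st)
for e in [((434,68),(422,208)),((357,68),(354,206)),((282,68),(285,207)),((206,68),(216,206))]:
    print([(Rp.T@(ray(c,p,46)[:2]-tp)).round(1).tolist() for p in e])
print(env.sign_off())
E
```

```text
[[105.7, 63.6], [105.7, -67.2]]
[[34.8, 63.6], [35.9, -65.2]]
[[-34.2, 63.6], [-34.9, -66.3]]
[[-104.2, 63.5], [-105.6, -65.3]]
the job is handed in; nothing more can be done
None
```

All four shafts are on the pallet in the right order (flange at the datum stop, then necked, plain, collar), lying in both Vs of their nests and centred to about 2 mm by my final image check; I handed the job in after about 41 s on the robot's clock.

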